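# Hang the tool rest on the slotted upright and lay the burnisher on it

## Robot

A 7-joint arm with a two-finger parallel gripper is mounted at the origin on the work surface. World frame = base frame: x ahead of the robot, y to its left, z up, the work surface at z = 0. Lengths are in m, angles in degrees, forces in N, time in s.
With the tool pointing down it reaches from about 0.425 to 0.875 m from the base axis. Payload 4.7 kg.
Tool frame: the origin (TCP) lies at the very end of the fingers, on their centre line; the grasp point (between the pads) lies 19 mm behind it; z points along the fingers, y is the line along which they close (so a half turn about z gives the same grasp; the last joint's range is limited). The gripper opens to 87 mm and grips with 3 to 60 N. Pads are 19 mm wide; open, the fingers measure 117 mm over their backs; the gripper's body (75 mm by 190 mm) begins 51 mm behind the grasp point.
Start: joints at [-63.535, 18.392, -4.016, 83.108, 1.295, 78.541, -3.26], TCP at [0.281, 0.586, 0.223] pointing down, gripper open.
Joint ranges: [-163.93, 163.93], [-17.29, 119.83], [-79.2, 71.16], [3.27, 140.29], [-89.18, 269.18], [5.43, 117.66], [-154.24, 154.24]. Speed limits (degrees/s): [147.25, 147.25, 180, 180, 180, 180, 180].

## Interface

Orientations are given as [roll, pitch, yaw] about the fixed x, y, z axes, in that order (R = Rz(yaw) Ry(pitch) Rx(roll)).
In Python, from cell import telemetry, cams, env gives the robot as it stands.
- The arm moves only by the tool arm_command, never from a script. Its argument "series" is text: rows parted by semicolons, each of 5 numbers parted by spaces: the shift along the tool's x, y, z in mm, then the turn about the tool's z in rad, then the closure in counts, from 0 (fully open) to 255 (shut). A call has 1 to 20 rows; each row shifts and turns the commanded pose from where the row before left it, along the tool's axes as they then stand; what a row does not reach is not made up. A row lasts 1/12 s, in which the tool goes at most 41.7 mm and 7.16 degrees, less where a joint would pass 70% of its speed; a pose out of reach is approached as far as the arm can. A call is refused whole if a number of a shift passes 41.7 or a number of a turn 0.125, either way. A call with a gripper value outside its range is refused whole. The fingers move at their own pace and stop on an object; "squeeze" is the grip in N (left out, the last holds). Time passes only in rows, so rows that do not move let the fingers close. It gives the time, the measured TCP pose, the force, the opening and the grip force at its end, in the units of the state.
- telemetry.get_obs(): the state, without advancing time (a new reading comes with each control period).
- cams.read_camera(name): name is "side" or "top" or "wrist"; returns the picture (400x640x3 uint8, blue, green, red); there is no depth.
- cams.calibration(name): a dict with "K" (3x3 intrinsics, pixels), "origin" and "rotation" of the camera in the world; the wrist camera has in their place "hand_eye" (4x4, takes a point from camera to tool coordinates, whose origin is the TCP and whose axes are the flange's). Camera axes: x right, y down, z forward; pixel columns grow to the right and rows downward; lengths in m; the calibration is good to about 2 mm. A picture is of the moment at which its call begins: read the wrist's pose just before it. calibration takes no time and is no camera call.
- env.sign_off(): hands the job in; it is judged then, once.
The state is a dict: "time_s": time; "qpos": joint angles; "joint_velocities": joint speeds; "effort": joint torques, N m; "tool_pos": TCP position; "tool_rot": TCP orientation; "force": force on the tool from outside, world axes, zero at the start; "wrist_torque": the same for the moment, N m; "grip_width": finger opening in m; "grasp_force": force on a finger pad.
Only numpy, scipy, OpenCV 4.12 (cv2) and the standard library are available. Lean on these libraries where they do the work, as an engineer would, in place of code of your own. Each camera call takes 0.05 s, during which the arm holds its last target. There are 200 camera calls.

## Task

Hang the dark teak tool rest on the slotted grey steel upright: hook its two claws into the top two slots and press it down until the spring catch snaps and it is fully home. Then lay the bone burnisher lengthwise in the rest's two brass forks, centred between its ends. Leave the other things on the bench where they are.

Things in the scene. Friction and masses are not known exactly. Their poses are not given: they have to be found in the camera images.
- upright: fixed slotted upright: grey U-channel 44 wide, 28 deep, 205 high, on a base plate 8 high reaching 25 in front of the face, 55 behind, 55 to each side. Origin on the bench at the foot of the slotted front face, mid width; y along the face, z up, +x from the face into the channel: the rest comes from the -x side and sticks out towards -x. Front wall 4 thick, smooth.
- slot_lower (a point): middle of the bottom edge of the lower one of the top two slots, on the front face, 113 above the bench; axes as the upright's. There are four slots one above the other at 50 pitch, each 12 wide and 34 high; the top two, which are used, span 113 to 147 and 163 to 197 above the bench.
- slot_upper (a point): middle of the bottom edge of the topmost slot, on the front face, 163 above the bench
- catch (a joint): brass spring roller in a brass housing behind slot_lower: metres pushed back, 0 = fully out (at rest, and again once snapped in over the claw's nib), 0.002 to 0.0035 as the nib passes. The nib meets it with the rest 12 mm above home and it snaps 1 to 2.5 mm above. It takes 8 to 14 N of downward press close to the upright (the rest's weight is not enough); far out along the bar the claws may bind.
- rest_grip (a point): tool rest, 0.2 to 0.33 kg, standing on the bench: dark teak bar 163 long, 32 wide, 30 high with two brass forks on top. This point, the place to grip it across its width, is the bar's middle between the forks (82 free along the bar), 15 above the underside. +x along the bar to the claws, z up; the bar reaches 75 to -x; at +x a steel back plate 36 wide, 86 high, rear face at x = 95.
- rest_claw (a point): on the rest, middle of the underside of the lower claw's neck at the back plate's rear face (+95 x, +3 z from rest_grip; axes alike). Home, it meets slot_lower, rear face on the front face, rest's underside 95 above the bench. Two claws, 6 wide, 50 apart: neck 12 high, hook 5.5 to 12.5 behind the face, 14 below the neck, the lower with a nib 4 high on its rear. They enter with the rest 14 to 22 above home.
- rest_lip (a point): on the rest, middle of the top of the steel lip folded forward from the back plate's top edge (20 deep in x, 36 wide), 86 above the rest's underside, +85 x from rest_grip: the place to press down, close to the upright
- rest_cradle (a point): on the rest, midway between the two brass forks at the height of their floors, 40 above the rest's underside and 10 above the bar; axes as rest_grip's. The forks stand at x = -45 and +45, each 8 thick, with a flat floor 20 wide between prongs that rise 17 and flare out to about 32 apart.
- burnisher_mid (a point): bone burnisher lying flat on the bench: bone-white bar 14 wide, 12 thick, 140 long over a brass cap at one end and a rounded tip at the other, about 0.05 kg. This point is its centre, 6 above its underside; x along its length, z up. Either end may point to the upright.
- graver: graver, lying: round-headed dark wooden mushroom handle 27 across, thin steel shaft, 130 long; origin under its middle; a bystander
- stamp: brass pattern stamp: 42 x 32 x 22 block with a turned knob, 46 high; origin at the centre of its underside; a bystander
- cup: hammered copper cup, 72 across, 72 high; origin at the centre of its underside; a bystander
- oilstone: grey oilstone 160 x 50 in a teak holder 190 x 68, 30 high overall; origin at the centre of its underside; a bystander
- loupe: black eye loupe, a cylinder 40 across, 32 high, standing; origin at the centre of its underside; a bystander
- hammer: chasing hammer, lying, 240 long, steel head, light wooden handle; origin under its middle; a bystander
- clamp: bystander, fixed: dark board 220 x 170 x 16 with a copper plate under a black iron cam clamp with curved handle, 90 high overall; origin at the centre of its underside

How it is judged:
By the outcome, as a careful person would: the job done as asked, in the order asked, and still so for the second after the job is handed in, with the robot touching nothing.
It also fails if it takes over 69 s, if anything falls off the work surface, if the arm or the gripper's body presses on something with over 40 N, if the wrist force passes 120 N, or if a joint passes its speed limit or range.

## Working session

There is one attempt and no reset: what is moved stays moved. The work goes in short steps, Python scripts to look and compute and a tool call to move; the robot and the scene stay as the last step left them, time stands still between calls to the robot, and variables do not carry over. Pictures are saved under pics/ and viewed, at most 11 in all, crops included, and the job is handed in when it is done.

Besides the shell and the picture viewer there is one more tool, called after ">>>" by a JSON object that holds its "api" and its "payload". arm_command: Moves the arm, as the interface text tells. Its arguments: {"type":"object","properties":{"series":{"type":"string"},"squeeze":{"type":"number"}},"required":["series"]}

```bash
mkdir -p pics; ls; python3 - <<'E'
from cell import telemetry,cams,env
import cv2,numpy as np
np.set_printoptions(precision=4,suppress=True)
print(telemetry.get_obs())
for n in("side","top","wrist"):
    cv2.imwrite(f"pics/{n}0.png",cams.read_camera(n)); print(n,cams.calibration(n))
E
```

```text
pics
{'time_s': 0.0, 'qpos': array([-63.536 ,  18.4393,  -4.0142,  83.1761,   1.2959,  78.5402,
        -3.2594]), 'joint_velocities': array([-0.0241, -0.047 ,  0.0561,  0.0326, -0.023 ,  0.0306,  0.    ]), 'effort': array([  0.0008, -49.1295,  -0.4034, -31.2522,  -0.064 ,   0.0439,
         0.0002]), 'tool_pos': array([0.2813, 0.5854, 0.2214]), 'tool_rot': array([-179.8897,    0.0071,  154.3453]), 'force': array([-0.1176,  0.2682, -0.1528]), 'wrist_torque': array([ 0.0477,  0.0243, -0.002 ]), 'grasp_force': 0.0, 'grip_width': 0.08694985297003742}
side {'K': array([[412.4259,   0.    , 324.2888],
       [  0.    , 412.4259, 203.1654],
       [  0.    ,   0.    ,   1.    ]]), 'origin': array([ 0.4561, -0.9167,  0.8407]), 'rotation': array([-127.6622,   -1.148 ,   -6.5593])}
top {'K': array([[499.1394,   0.    , 321.7744],
       [  0.    , 499.1394, 197.1614],
       [  0.    ,   0.    ,   1.    ]]), 'origin': array([ 0.4824, -0.0083,  1.8764]), 'rotation': array([-177.5095,    0.3395,  -90.5261])}
wrist {'K': array([[286.7949,   0.    , 319.0454],
       [  0.    , 286.7949, 197.3641],
       [  0.    ,   0.    ,   1.    ]]), 'hand_eye': array([[-0.0003, -0.957 , -0.2901,  0.0805],
       [ 1.    , -0.0005,  0.0006,  0.0003],
       [-0.0007, -0.2901,  0.957 , -0.1625],
       [ 0.    ,  0.    ,  0.    ,  1.    ]])}
```

View pics/top0.png

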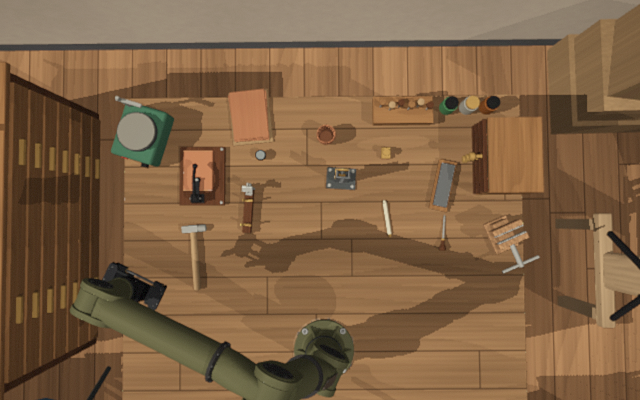

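View pics/side0.png

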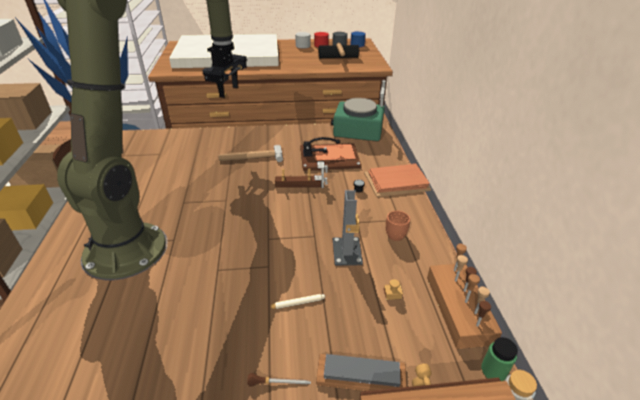

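The top view shows the rest at about (247,208) with its claws towards +x, the upright at (341,178) and the burnisher at (387,217). I'll zoom in.

```bash
python3 - <<'E'
import cv2
t=cv2.imread("pics/top0.png")
a=cv2.resize(t[160:250,220:420],None,fx=4,fy=4,interpolation=cv2.INTER_CUBIC)
cv2.imwrite("pics/crop0.png",a[:, :])
E
```

```text
(no output)
```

View pics/crop0.png

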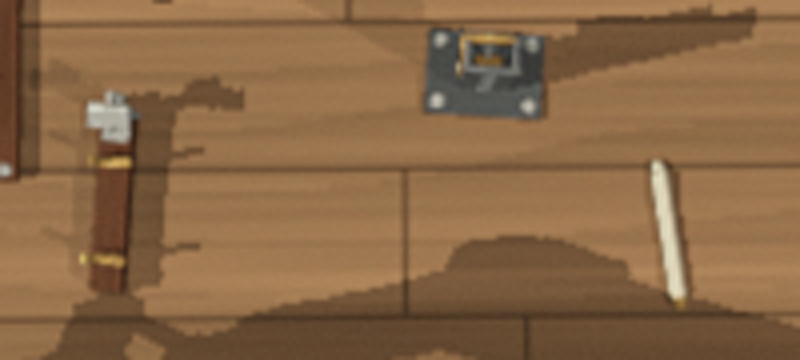

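Crop pixels (4x, offset 220,160):
- Base plate corners: (428,29), (546,36), (541,119), (423,111).
- Rest near end: (91,290) to (126,293). Forks: (115,162) and (102,260).
- Burnisher ends: (657,160) and (680,303).

```bash
cat >h.py <<'E'
import numpy as np,cv2
from scipy.spatial.transform import Rotation as R
from cell import telemetry,cams,env
np.set_printoptions(precision=4,suppress=True)
def rpy(a): return R.from_euler('xyz',a,degrees=True).as_matrix()
def cam(n,o=None):
    c=cams.calibration(n)
    if n!="wrist": return c["K"],rpy(c["rotation"]),np.array(c["origin"])
    o=o or telemetry.get_obs(); Rt=rpy(o["tool_rot"]); H=np.array(c["hand_eye"])
    return c["K"],Rt@H[:3,:3],np.array(o["tool_pos"])+Rt@H[:3,3]
def px2w(C,uv,z):
    K,Rc,p=C; d=Rc@np.linalg.solve(K,[uv[0],uv[1],1.]); return p+d*(z-p[2])/d[2]
def w2px(C,w):
    K,Rc,p=C; q=K@(Rc.T@(np.asarray(w)-p)); return q[:2]/q[2]
def yaw(a,b): return np.degrees(np.arctan2(b[1]-a[1],b[0]-a[0]))
E
python3 - <<'E'
from h import *
C=cam("top"); f=lambda u,v,z: px2w(C,(220+u/4-.4,160+v/4-.4),z)
P=[f(u,v,.008) for u,v in((428,29),(546,36),(541,119),(423,111))]
print("plate",np.array(P),[np.linalg.norm(P[i]-P[i-1]) for i in range(4)], yaw(P[3],P[0]),yaw(P[2],P[1]),yaw(P[2],P[3])-90)
c=np.mean(P,0);print("centre",c)
a=f(115,162,.04);b=f(102,260,.04);n=(f(91,290,.03)+f(126,293,.03))/2
print("rest forks",a,b,(a+b)/2,np.linalg.norm(a-b),yaw(b,a),"near end",n, yaw(n,(a+b)/2))
a=f(657,160,.008);b=f(680,303,.008);print("burn",a,b,(a+b)/2,np.linalg.norm(a-b),yaw(b,a))
E
```

```text
plate [[ 0.6775 -0.0172  0.008 ]
 [ 0.6699 -0.1278  0.008 ]
 [ 0.5919 -0.1222  0.008 ]
 [ 0.6004 -0.0117  0.008 ]] [np.float64(0.07729004809732051), np.float64(0.11095474955886762), np.float64(0.0781884186129362), np.float64(0.11081547294036913)] -4.026924224308489 -4.13098382496033 -4.4331272842431275
centre [ 0.6349 -0.0697  0.008 ]
rest forks [0.5541 0.2725 0.04  ] [0.464  0.2847 0.04  ] [0.509  0.2786 0.04  ] 0.09086715227043647 -7.723625428158623 near end [0.4348 0.2804 0.03  ] -1.3633152421051118
burn [ 0.5524 -0.2303  0.008 ] [ 0.4187 -0.2497  0.008 ] [ 0.4856 -0.24    0.008 ] 0.135098171578476 8.295827388912736
```

>>> {"api": "arm_command", "payload": {"series": "0 0 0 -0.0925 0;0 0 0 -0.0925 0;0 0 0 -0.0925 0;0 0 0 -0.0925 0;-17.7 -23.7 -2.4 0 0;-17.7 -23.7 -2.4 0 0;-17.7 -23.7 -2.4 0 0;-17.7 -23.7 -2.4 0 0;-17.7 -23.7 -2.4 0 0;-17.7 -23.7 -2.4 0 0;-17.7 -23.7 -2.4 0 0;-17.7 -23.7 -2.4 0 0;-17.7 -23.7 -2.4 0 0;-17.7 -23.7 -2.4 0 0;-17.7 -23.7 -2.4 0 0;-17.7 -23.7 -2.4 0 0;0 0 0 0 0;0 0 0 0 0;0 0 0 0 0"}}

```text
time_s: 1.73
tool_pos: [0.4706, 0.2864, 0.2511]
tool_rot: [180.0, -0.0, 175.6]
force: [-0.6, -0.4, -0.6]
grip_width: 0.0869
grasp_force: 0.0
```

```bash
cat >look.py <<'E'
from h import *
import sys,json
o=telemetry.get_obs(); im=cams.read_camera("wrist")
cv2.imwrite(f"pics/{sys.argv[1]}.png",im)
json.dump({k:list(map(float,o[k])) for k in("tool_pos","tool_rot")},open(f"pics/{sys.argv[1]}.json","w"))
print(o["time_s"],o["tool_pos"],o["tool_rot"],o["force"],o["grip_width"])
E
python3 look.py w1
```

```text
1.7333 [0.4706 0.2864 0.2511] [179.9754  -0.0458 175.5591] [-0.5639 -0.4171 -0.5834] 0.08688214045525003
```

View pics/w1.png

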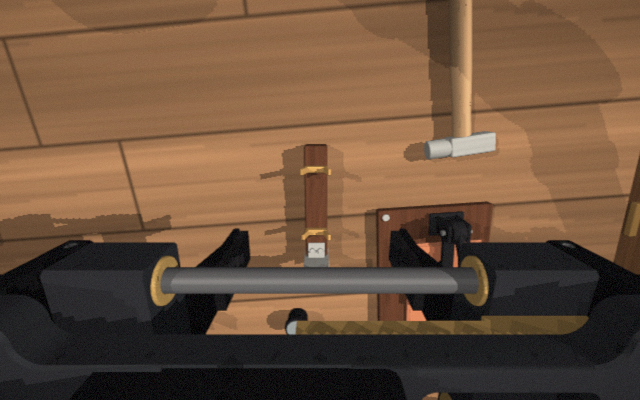

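The wrist view shows the bar's near end at row 145, columns 306–327. The forks are at rows ~170 and ~234, and the lip is around (316,250). I'll fit the centreline by colour.

```bash
python3 - <<'E'
from h import *
import json
o=json.load(open("pics/w1.json")); C=cam("wrist",o); im=cv2.imread("pics/w1.png").astype(int)
print(im[160:162,296:340:2].sum(2))
rows=list(range(150,163))+list(range(182,226)); L=[];Rr=[]
for r in rows:
    g=im[r,285:350].sum(1); d=np.abs(np.diff(cv2.GaussianBlur(g.astype(np.float32)[None],(3,1),0)[0]))
    l=285+10+d[10:29].argmax(); rr=285+35+d[35:50].argmax(); L.append(l+.5);Rr.append(rr+.5)
pl=np.polyfit(rows,L,1);pr=np.polyfit(rows,Rr,1);print(np.median(L),np.median(Rr),pl,pr)
f=lambda r:px2w(C,((np.polyval(pl,r)+np.polyval(pr,r))/2,r),.03)
a,b=f(146),f(225);print(a,b,yaw(a,b),"w",np.linalg.norm(px2w(C,(np.polyval(pl,180),180),.03)-px2w(C,(np.polyval(pr,180),180),.03)))
g=im[135:160,310:324].mean((1,2));print(g.astype(int))
q=px2w(C,(316,145),.03);y=np.radians(yaw(a,b));print("end",q,"grip",q+.075*np.array([np.cos(y),np.sin(y),0]))
for r in(170,234): print(px2w(C,(316,r),.04))
E
```

```text
[[273 273 285 292 182 231 223 211 208 215 221 230 223 238 208 237 388 369
  374 385 378 383]
 [279 275 285 279 191 245 226 212 204 200 232 236 213 221 216 221 385 381
  380 377 378 370]]
303.5 326.5 [  0.0295 297.9871] [ -0.0048 327.6751]
[0.435  0.2842 0.03  ] [0.5475 0.2763 0.03  ] -3.999746097565494 w 0.032262372112429764
[129 130 129 127 124 122 122 125 117  51  44  64  71  73  73  72  71  73
  72  72  72  72  72  72  72]
end [0.4339 0.2861 0.03  ] grip [0.5087 0.2809 0.03  ]
[0.4654 0.2836 0.04  ]
[0.5571 0.2762 0.04  ]
```

>>> {"api": "arm_command", "payload": {"series": "-6.6 -0.5 35 0 0;-6.6 -0.5 35 0 0;-6.6 -0.5 35 0 0;-6.6 -0.5 35 0 0;-6.6 -0.5 35 0 0;-6.6 -0.5 35 0 0;0 0 17 0 0;0 0 15 0 0;0 0 4 0 0;0 0 0 0 0;0 0 0 0 255;0 0 0 0 255;0 0 0 0 255;0 0 0 0 255;0 0 0 0 255;0 0 0 0 255;0 0 0 0 255;0 0 0 0 255", "squeeze": 50}}

```text
time_s: 3.28
tool_pos: [0.5104, 0.2798, 0.0055]
tool_rot: [180.0, 0.0, 175.5]
force: [0.2, -0.4, 0.2]
grip_width: 0.0416
grasp_force: 0.0
```

>>> {"api": "arm_command", "payload": {"series": "0 0 0 0 255;0 0 0 0 255;0 0 0 0 255;0 0 0 0 255"}}

```text
time_s: 3.62
tool_pos: [0.5104, 0.2797, 0.0054]
tool_rot: [-180.0, -0.0, 175.5]
force: [0.2, -0.5, 0.2]
grip_width: 0.0318
grasp_force: 50.0
```

>>> {"api": "arm_command", "payload": {"series": "0 0 -12 0 255;0 0 -28 0 255;0 0 -33 0 255;0 0 -28 0 255;0.2 -12 -12 0 255;0.4 -28 0 0 255;0.4 -30 0 0 255;0.4 -30 0 0 255;0.4 -30 0 0 255;0.4 -30 0 0 255;0.4 -30 0 0 255;0.4 -30 0 0 255;0.4 -30 0 0 255;0.4 -30 0 0 255;0.3 -28 0 0 255;0 -21 0 0 255;0 -10 0 0 255;0 0 0 0 255;0 0 0 0 255;0 0 0 0 255"}}

```text
time_s: 5.28
tool_pos: [0.4798, -0.056, 0.1181]
tool_rot: [179.9, -0.0, 175.7]
force: [0.2, 0.4, -2.4]
grip_width: 0.0316
grasp_force: 50.0
```

```bash
python3 look.py w2; python3 - <<'E'
from h import *
t=cams.read_camera("top");s=cams.read_camera("side");cv2.imwrite("pics/top2.png",t);cv2.imwrite("pics/side2.png",s)
w=cv2.imread("pics/w2.png")
a=cv2.resize(t[160:260,280:400],None,fx=4,fy=4,interpolation=cv2.INTER_CUBIC) #480x400
b=cv2.resize(s[160:280,270:380],None,fx=3,fy=3,interpolation=cv2.INTER_CUBIC) #330x360
c=np.zeros((600,800,3),np.uint8);c[:400,:480]=a[:400];c[:360,480:800]=b[:,:320]
c[400:600,:640]=w[170:370]
cv2.imwrite("pics/m2.png",c)
E
```

```text
5.2833 [ 0.4798 -0.056   0.1181] [179.9452  -0.0302 175.6611] [ 0.2152  0.3673 -2.4279] 0.03160261371315865
```

View pics/m2.png

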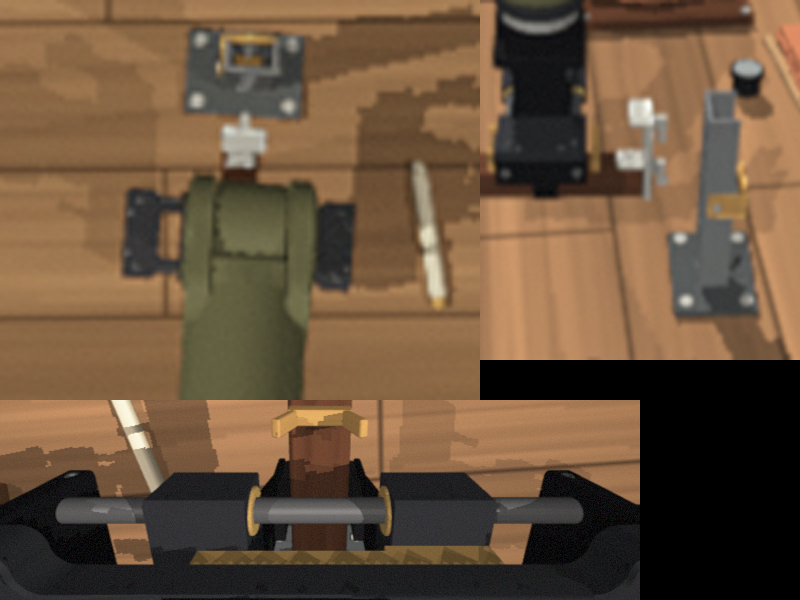

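The montage shows the lip at crop (222–267, 124–163) and the upright's channel mouth at (220–275, 37–76). In the side view the claws sit level in front of the upright. Next I'll overlay the predicted outlines to refine this.

```bash
cat >ov.py <<'E'
from h import *
import json,sys
tag,ox,oy,up_yaw=sys.argv[1],*map(float,sys.argv[2:5])
o=json.load(open(f"pics/w{tag}.json")); p=np.array(o["tool_pos"]);y=o["tool_rot"][2]-180
U=lambda q:np.array([ox,oy,0])+rpy([0,0,up_yaw])@np.array(q)/1000
G=lambda q:p+np.array([0,0,-.0054+.015])+rpy([0,0,y])@np.array(q)/1000
polys=[([U(q) for q in((0,-22,205),(0,22,205),(28,22,205),(28,-22,205))],(0,255,255)),
([U(q) for q in((-25,-55,8),(-25,55,8),(55,55,8),(55,-55,8))],(0,255,0)),
([U(q) for q in((0,-22,8),(0,-22,205),(0,22,205),(0,22,8))],(255,255,0)),
([U(q) for q in((0,-6,163),(0,-6,197),(0,6,197),(0,6,163))],(0,0,255)),
([G(q) for q in((75,-18,71),(75,18,71),(95,18,71),(95,-18,71))],(255,0,255)),
([G(q) for q in((95,-18,-15),(95,-18,71),(95,18,71),(95,18,-15))],(255,0,0))]
out=np.zeros((600,800,3),np.uint8)
for n,(x0,y0,w,h,k),at in(("top",(318,160,50,50,8),0),("side",(310,180,50,75,8),400)):
    C=cam(n); im=cv2.imread(f"pics/{n}{tag}.png")[y0:y0+h,x0:x0+w]
    im=cv2.resize(im,None,fx=k,fy=k,interpolation=cv2.INTER_CUBIC)
    for P,c in polys:
        pp=np.array([(w2px(C,q)-(x0,y0)+.5)*k for q in P]); cv2.polylines(im,[pp.round().astype(int)],True,c,1)
    out[:im.shape[0],at:at+im.shape[1]]=im
cv2.imwrite(f"pics/ov{sys.argv[5]}.png",out)
E
python3 ov.py 2 .6199 -.0686 -4.2 a
```

```text
(no output)
```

View pics/ova.png

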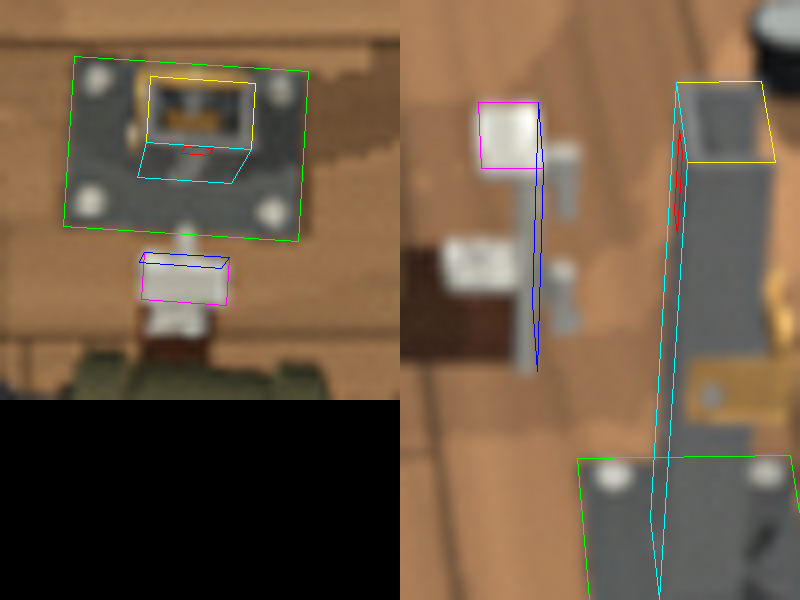

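The overlay matches well. From the bolts the upright comes out at about (0.6212, −0.0687), yaw −4.0. The rest needs −2.8 mm in y, and the gap is about 47 mm.

>>> {"api": "arm_command", "payload": {"series": "0 -1.4 0 -0.006 255;0 -1.4 0 0 255;-8 0 0 0 255;-10 0 0 0 255;-8 0 0 0 255;-4 0 0 0 255;-2 0 0 0 255;-1.5 0 0 0 255;-1.5 0 0 0 255;0 0 0 0 255;0 0 0 0 255"}}

```text
time_s: 6.35
tool_pos: [0.5145, -0.0632, 0.1183]
tool_rot: [180.0, -0.0, 175.9]
force: [0.4, -0.4, -2.9]
grip_width: 0.0315
grasp_force: 50.0
```

>>> {"api": "arm_command", "payload": {"series": "-1 0 0 0 255;-1 0 0 0 255;-1 0 0 0 255;0 0 0 0 255"}}

```text
time_s: 6.68
tool_pos: [0.5179, -0.0634, 0.1185]
tool_rot: [180.0, 0.0, 175.9]
force: [0.1, 0.0, -2.2]
grip_width: 0.0316
grasp_force: 50.0
```

```bash
python3 look.py w3; python3 - <<'E'
from h import *
for n in("top","side"): cv2.imwrite(f"pics/{n}3.png",cams.read_camera(n))
E
python3 ov.py 3 .6212 -.0687 -4.0 b
```

```text
6.6833 [ 0.5179 -0.0634  0.1185] [179.9945   0.0228 175.8867] [ 0.1306  0.0041 -2.2148] 0.031562119398959684
```

View pics/ovb.png

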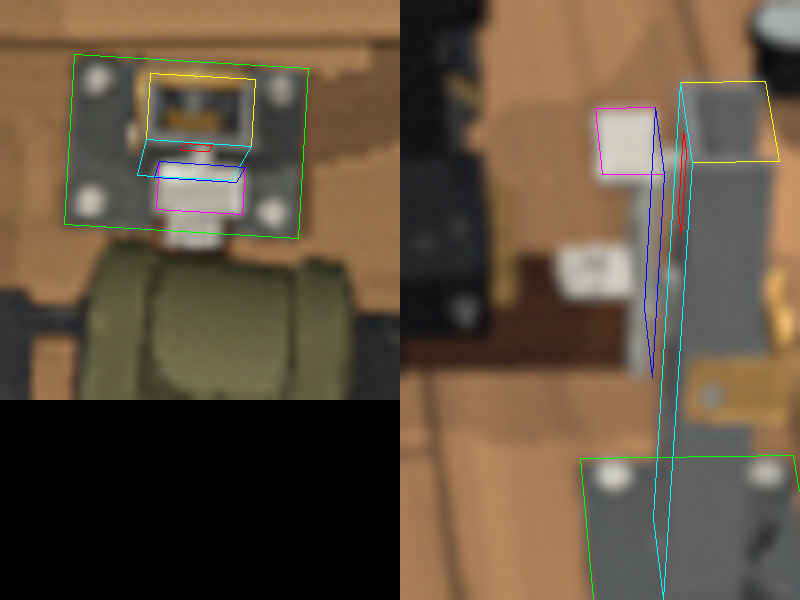

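The claws are at the slots and lined up: claw at about column 200 against a slot centre of 197, with no contact force. I'll go on in.

>>> {"api": "arm_command", "payload": {"series": "-1.5 0 0 0 255;-1.5 0 0 0 255;-1 0 0 0 255;-1 0 0 0 255;-1 0 0 0 255;0 0 0 0 255"}}

```text
time_s: 7.33
tool_pos: [0.5239, -0.0638, 0.1184]
tool_rot: [-180.0, 0.0, 175.9]
force: [0.1, 0.4, -3.8]
grip_width: 0.0318
grasp_force: 50.0
```

>>> {"api": "arm_command", "payload": {"series": "-1 0 0 0 255;-1 0 0 0 255;0 0 0 0 255"}}

```text
time_s: 7.58
tool_pos: [0.5259, -0.0639, 0.1184]
tool_rot: [180.0, 0.0, 175.9]
force: [0.0, 0.0, -2.6]
grip_width: 0.0317
grasp_force: 50.0
```

>>> {"api": "arm_command", "payload": {"series": "-0.7 0 0 0 255;-0.7 0 0 0 255;0 0 0 0 255"}}

```text
time_s: 7.83
tool_pos: [0.5262, -0.064, 0.1181]
tool_rot: [180.0, -0.1, 175.9]
force: [-3.3, 0.4, -1.5]
grip_width: 0.0317
grasp_force: 50.0
```

>>> {"api": "arm_command", "payload": {"series": "-0.7 0 0 0 255;-0.7 0 0 0 255;0 0 0 0 255"}}

```text
time_s: 8.08
tool_pos: [0.5262, -0.064, 0.1176]
tool_rot: [180.0, -0.3, 175.9]
force: [-6.6, 0.5, -1.1]
grip_width: 0.0316
grasp_force: 50.0
```

Face contact is at 0.5262, as predicted. I'll ease off and lower it.

>>> {"api": "arm_command", "payload": {"series": "1 0 0 0 255;0.5 0 1 0 255;0 0 1.5 0 255;0 0 1.5 0 255;0 0 1 0 255;0 0 0 0 255"}}

```text
time_s: 8.58
tool_pos: [0.5263, -0.064, 0.1128]
tool_rot: [180.0, -0.1, 175.9]
force: [-4.6, 1.6, -3.6]
grip_width: 0.0315
grasp_force: 50.0
```

>>> {"api": "arm_command", "payload": {"series": "0 0 1 0 255;0 0 0.7 0 255;0 0 0 0 255"}}

```text
time_s: 8.83
tool_pos: [0.5262, -0.0639, 0.1117]
tool_rot: [180.0, -0.1, 175.9]
force: [-6.6, 0.1, 2.0]
grip_width: 0.0319
grasp_force: 50.0
```

>>> {"api": "arm_command", "payload": {"series": "0 0 0 0 0;0 0 0 0 0;0 0 0 0 0;0 0 0 0 0;0 0 0 0 0;0 0 0 0 0;0 0 -20 0 0;0 0 -35 0 0;0 0 -35 0 0;0 0 -35 0 0;-20 0 0 0 255;-30 0 0 0 255;-24 0 0 0 255;-8 0 0 0 255;0 0 0 0 255;0 0 0 0 255;0 0 0 0 255;0 0 0 0 255;0 0 0 0 255;0 0 0 0 255"}}

```text
time_s: 10.5
tool_pos: [0.6082, -0.0699, 0.2371]
tool_rot: [180.0, 0.0, 175.9]
force: [0.4, -0.2, -0.2]
grip_width: 0.0284
grasp_force: 0.0
```

```bash
python3 look.py w4; python3 - <<'E'
from h import *
for n in("top","side"): cv2.imwrite(f"pics/{n}4.png",cams.read_camera(n))
s=cv2.imread("pics/side4.png");w=cv2.imread("pics/w4.png")
c=np.zeros((600,800,3),np.uint8)
c[:480,:400]=cv2.resize(s[160:280,270:370],None,fx=4,fy=4,interpolation=cv2.INTER_CUBIC);c[:250,400:]=cv2.resize(w,(400,250))
cv2.imwrite("pics/m4.png",c)
E
```

```text
10.5 [ 0.6082 -0.0699  0.2371] [179.9666   0.0256 175.8837] [ 0.3874 -0.1648 -0.2203] 0.028388638128588314
```

View pics/m4.png

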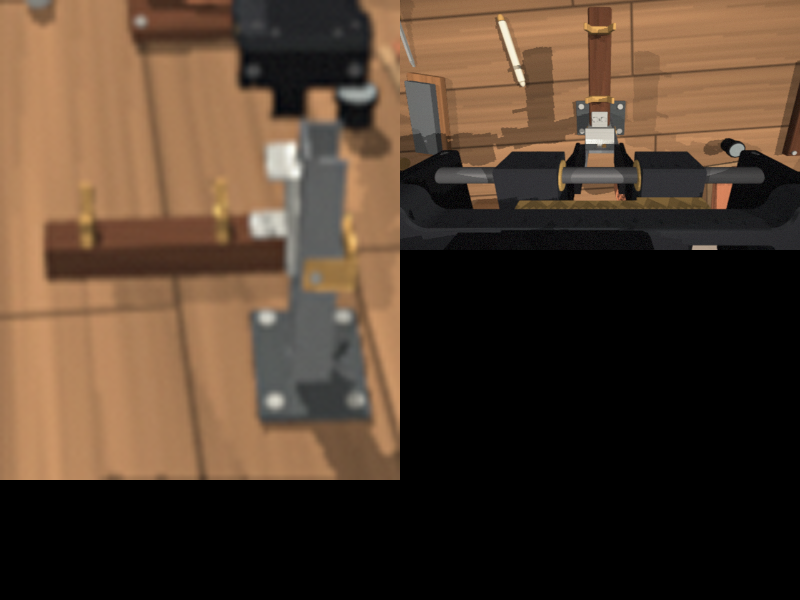

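The rest hangs hooked and level against the upright. The fingers are above the lip, 13 mm in front of the face. I'll press now.

>>> {"api": "arm_command", "payload": {"series": "0 0 0 0 255;0 0 0 0 255;0 0 0 0 255;0 0 10 0 255;0 0 15 0 255;0 0 10 0 255;0 0 4 0 255;0 0 2 0 255;0 0 2 0 255;0 0 1 0 255;0 0 0 0 255"}}

```text
time_s: 11.57
tool_pos: [0.609, -0.0699, 0.193]
tool_rot: [180.0, 0.0, 175.9]
force: [-0.1, -0.4, 0.4]
grip_width: 0.0001
grasp_force: 0.0
```

>>> {"api": "arm_command", "payload": {"series": "0 0 1 0 255;0 0 1 0 255;0 0 1 0 255;0 0 0 0 255"}}

```text
time_s: 11.9
tool_pos: [0.6093, -0.0701, 0.1917]
tool_rot: [180.0, 0.1, 175.9]
force: [-2.3, 0.3, 7.1]
grip_width: 0.0003
grasp_force: 5.1
```

>>> {"api": "arm_command", "payload": {"series": "0 0 1 0 255;0 0 1 0 255;0 0 1 0 255;0 0 0 0 255"}}

```text
time_s: 12.23
tool_pos: [0.6094, -0.0701, 0.1899]
tool_rot: [180.0, 0.2, 175.9]
force: [-3.7, 0.4, 9.9]
grip_width: 0.0007
grasp_force: 7.1
```

>>> {"api": "arm_command", "payload": {"series": "0 0 1 0 255;0 0 1 0 255;0 0 1 0 255;0 0 0 0 255"}}

```text
time_s: 12.57
tool_pos: [0.6086, -0.0698, 0.1834]
tool_rot: [180.0, -0.0, 175.9]
force: [0.4, -0.4, 0.2]
grip_width: 0.0004
grasp_force: 0.0
```

>>> {"api": "arm_command", "payload": {"series": "0 0 1 0 255;0 0 1 0 255;0 0 1 0 255;0 0 0 0 255"}}

```text
time_s: 12.9
tool_pos: [0.6087, -0.0699, 0.1812]
tool_rot: [180.0, 0.0, 175.9]
force: [-2.4, 0.3, 5.1]
grip_width: 0.0006
grasp_force: 2.0
```

>>> {"api": "arm_command", "payload": {"series": "0 0 1.5 0 255;0 0 1.5 0 255;0 0 1.5 0 255;0 0 0 0 255"}}

```text
time_s: 13.23
tool_pos: [0.6094, -0.07, 0.1808]
tool_rot: [179.9, 0.2, 175.9]
force: [-8.6, 0.8, 21.3]
grip_width: 0.0003
grasp_force: 12.0
```

>>> {"api": "arm_command", "payload": {"series": "0 0 1 0 255;0 0 1 0 255;0 0 0 0 255"}}

```text
time_s: 13.48
tool_pos: [0.6094, -0.07, 0.1807]
tool_rot: [179.9, 0.2, 175.9]
force: [-11.5, 0.4, 29.6]
grip_width: 0.0001
grasp_force: 16.6
```

The catch snapped and it sits hard home: lip at 0.1807 under 30 N. Next is the burnisher.

>>> {"api": "arm_command", "payload": {"series": "0 0 -15 0 255;0 0 -30 0 255;0 0 -30 0 255;17 -22.5 0 0 150;17 -22.5 0 0 150;17 -22.5 0 0 150;17 -22.5 0 0 150;17 -22.5 0 0 150;17 -22.5 0 0 150;17 -22.5 0 0 150;17 -22.5 0 0 150;0 0 10 -0.108 150;0 0 10 -0.108 150;0 0 0 0 150;0 0 0 0 150;0 0 0 0 150"}}

```text
time_s: 14.82
tool_pos: [0.4605, -0.2395, 0.2294]
tool_rot: [-180.0, 0.0, -171.9]
force: [-0.6, -0.1, 0.1]
grip_width: 0.0358
grasp_force: 0.0
```

```bash
python3 look.py w5; python3 - <<'E'
from h import *
import json
o=json.load(open("pics/w5.json")); C=cam("wrist",o); im=cv2.imread("pics/w5.png")
hsv=cv2.cvtColor(im,cv2.COLOR_BGR2HSV); m=((hsv[...,1]<90)&(hsv[...,2]>140)).astype(np.uint8)
n,l,s,c=cv2.connectedComponentsWithStats(m)
for i in range(1,n):
    if s[i,4]>150:
        r=cv2.minAreaRect(np.argwhere(l==i)[:,::-1].astype(np.float32)); print(s[i],r)
s=cams.read_camera("side");cv2.imwrite("pics/side5.png",s)
c=np.zeros((600,800,3),np.uint8); c[:400,:640]=im
cv2.imwrite("pics/m5.png",c[:400,:640])
E
```

```text
14.8167 [ 0.4605 -0.2395  0.2294] [-179.9868    0.0123 -171.8515] [-0.591  -0.0977  0.0606] 0.035793754449990924
[159 110   8  65 416] ((162.14932250976562, 141.96849060058594), (6.736122131347656, 64.10419464111328), 2.12109637260437)
[311 146  11  89 885] ((316.0, 190.0), (88.0, 10.0), 90.0)
```

View pics/m5.png

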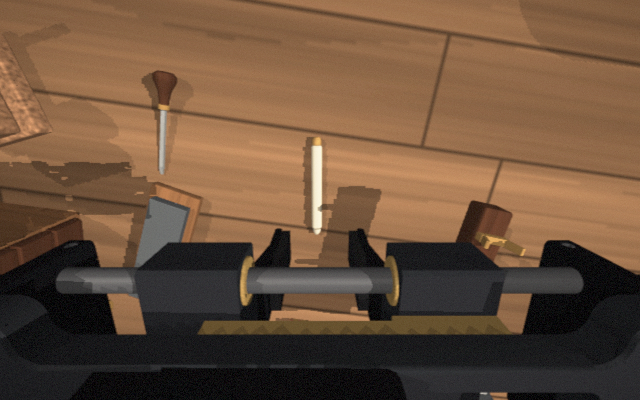

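The burnisher is upright in the view, from its cap at (317,137) to its tip at (317,235). The graver and oilstone stand well to the left.

```bash
python3 - <<'E'
from h import *
import json
o=json.load(open("pics/w5.json")); C=cam("wrist",o); im=cv2.imread("pics/w5.png").astype(int)
print(im[130:150:1,314:320].mean(1).astype(int).tolist()); print(im[228:240,314:320].mean(1).astype(int).tolist())
cs=[]
for r in range(152,228):
    w=np.where((im[r,300:335,0]>110))[0]+300; cs.append((r,w.mean(),len(w)))
cs=np.array(cs);p=np.polyfit(cs[:,0],cs[:,1],1);print(p,np.median(cs[:,2]))
a=px2w(C,(np.polyval(p,137),137),.006);b=px2w(C,(np.polyval(p,235),235),.006)
m=(a+b)/2;print(a,b,m,np.linalg.norm(a-b),yaw(a,b))
d=rpy(o["tool_rot"]).T@(m-np.array(o["tool_pos"]));print("tool delta mm",d*1000)
E
```

```text
[[65, 93, 129], [54, 78, 107], [54, 77, 105], [63, 90, 125], [75, 107, 148], [83, 119, 164], [83, 122, 167], [78, 136, 183], [92, 160, 211], [93, 164, 215], [98, 171, 222], [100, 174, 225], [100, 176, 227], [99, 174, 226], [97, 168, 219], [128, 177, 213], [201, 232, 242], [211, 237, 246], [216, 240, 248], [215, 239, 247]]
[[169, 199, 217], [163, 195, 210], [191, 219, 232], [188, 217, 230], [176, 207, 222], [146, 180, 201], [107, 140, 175], [84, 121, 166], [80, 118, 164], [81, 118, 164], [81, 118, 164], [81, 118, 164]]
[ -0.0075 317.9985] 10.0
[ 0.4149 -0.2481  0.006 ] [ 0.5546 -0.2295  0.006 ] [ 0.4848 -0.2388  0.006 ] 0.14100605353615212 7.57120706303534
tool delta mm [-24.071   -2.656  223.4293]
```

>>> {"api": "arm_command", "payload": {"series": "-4 -0.5 30 0.01 150;-4 -0.5 35 0 150;-4 -0.5 35 0 150;-4 -0.4 35 0 150;-4 -0.4 35 0 150;-4 -0.4 30 0 150;0 0 16 0 150;0 0 8 0 150;0 0 2 0 150;0 0 0 0 150;0 0 0 0 255;0 0 0 0 255;0 0 0 0 255;0 0 0 0 255;0 0 0 0 255;0 0 0 0 255", "squeeze": 20}}

```text
time_s: 16.25
tool_pos: [0.4849, -0.2393, 0.004]
tool_rot: [-180.0, 0.1, -172.3]
force: [-0.6, 0.7, 5.7]
grip_width: 0.014
grasp_force: 20.0
```

>>> {"api": "arm_command", "payload": {"series": "0 0 -10 0 255;0 0 -25 0 255;0 0 -35 0 255;0 0 -35 0 255;0 0 -35 0 255;0 0 -30 0 255;0 0 -16 0.103 255;0 0 0 0.103 255;-1.8 11 0 0 255;-3.6 22 0 0 255;-4 25 0 0 255;-4 25 0 0 255;-4 25 0 0 255;-4 25 0 0 255;-3.6 22 0 0 255;-2.5 15.4 0 0 255;-1.2 7.3 0 0 255;0 0 0 0 255;0 0 0 0 255;0 0 0 0 255"}}

```text
time_s: 17.92
tool_pos: [0.5251, -0.0654, 0.189]
tool_rot: [-180.0, -0.0, 175.8]
force: [-0.1, -1.0, -0.7]
grip_width: 0.0137
grasp_force: 20.0
```

```bash
python3 look.py w6
```

```text
17.9167 [ 0.5251 -0.0654  0.189 ] [-179.9571   -0.0344  175.822 ] [-0.0741 -0.951  -0.6666] 0.013709059133444581
```

View pics/w6.png

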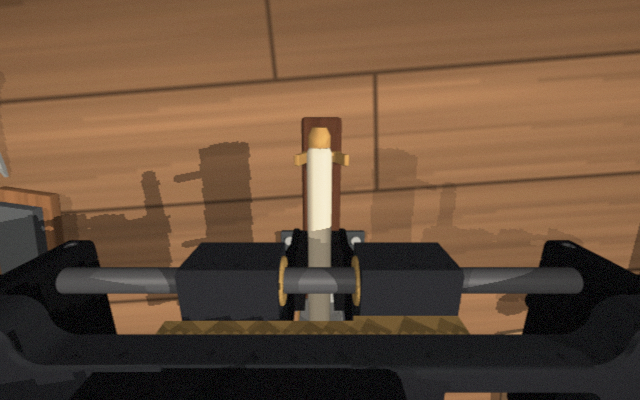

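The burnisher is centred at column ~319.5 and the bar and forks at ~322, so it needs about +1.8 mm in y. I'll check the lengthwise centring from the bar end (row 118) and the cap end (row 128).

```bash
python3 - <<'E'
from h import *
import json
o=json.load(open("pics/w6.json")); C=cam("wrist",o); im=cv2.imread("pics/w6.png").astype(int)
print(im[112:134,316:324].mean((1,2)).astype(int))
T=lambda q:(rpy(o["tool_rot"]).T@(q-np.array(o["tool_pos"]))*1000)
for u in(303,342):print("bar end",T(px2w(C,(u,118),.125)))
print("cap end",T(px2w(C,(319.5,127.5),.189+.002)))
for u in(297,349): print("fork tip",T(px2w(C,(u,159),.150)))
for u in(308,331): print("burn",T(px2w(C,(u,160),.197)))
E
```

```text
[138 138 136 134 125  72  62  63  66  69  67  68  67  67  69  98 152 154
 155 155 157 157]
bar end [ 74.7323 -11.5237  64.0056]
bar end [74.7233 18.1717 63.9833]
cap end [71.362   0.9104 -2.0058]
fork tip [ 47.4586 -14.8807  38.9917]
fork tip [47.449  21.8082 38.9642]
burn [54.5713 -5.3269 -8.0112]
burn [54.568   7.1288 -8.0206]
```

>>> {"api": "arm_command", "payload": {"series": "-0.5 1.1 5 0 255;-0.5 1.1 10 0 255;0 0 12 0 255;0 0 10 0 255;0 0 7 0 255;0 0 3 0 255;0 0 1 0 255;0 0 0 0 255"}}

```text
time_s: 18.63
tool_pos: [0.5268, -0.0618, 0.1409]
tool_rot: [-180.0, -0.0, 175.9]
force: [-0.5, 0.5, -0.3]
grip_width: 0.0136
grasp_force: 20.0
```

>>> {"api": "arm_command", "payload": {"series": "0 0 0.7 0 255;0 0 0.7 0 255;0 0 0 0 255"}}

```text
time_s: 18.88
tool_pos: [0.5271, -0.0618, 0.1401]
tool_rot: [180.0, 0.0, 175.9]
force: [0.8, 0.9, -0.8]
grip_width: 0.0136
grasp_force: 20.0
```

>>> {"api": "arm_command", "payload": {"series": "0.5 -1 0.5 0 255;0 0 0.7 0 255;0 0 0 0 255"}}

```text
time_s: 19.13
tool_pos: [0.5262, -0.0629, 0.1386]
tool_rot: [180.0, 0.0, 175.9]
force: [-0.1, 0.3, -0.4]
grip_width: 0.0136
grasp_force: 20.0
```

>>> {"api": "arm_command", "payload": {"series": "0 0 0.7 0 255;0 0 0.5 0 255;0 0 0 0 255"}}

```text
time_s: 19.38
tool_pos: [0.5263, -0.0628, 0.1375]
tool_rot: [180.0, 0.0, 175.9]
force: [-0.8, 0.2, 0.9]
grip_width: 0.0139
grasp_force: 20.0
```

>>> {"api": "arm_command", "payload": {"series": "0 0 0.5 0 255;0 0 0 0 150;0 0 0 0 150;0 0 0 0 150;0 0 0 0 150;0 0 0 0 150;0 0 -5 0 150;0 0 -15 0 150;0 0 -30 0 150;0 0 -35 0 150;0 0 -30 0 150;15 0 0 0 150;30 0 0 0 150;30 0 0 0 150;0 0 0 0 150;0 0 0 0 150"}}

```text
time_s: 20.72
tool_pos: [0.4509, -0.0573, 0.2527]
tool_rot: [179.9, 0.1, 175.9]
force: [1.7, 0.0, 0.5]
grip_width: 0.036
grasp_force: 0.0
```

```bash
python3 look.py w7; python3 - <<'E'
from h import *
s=cams.read_camera("side");w=cv2.imread("pics/w7.png")
c=np.zeros((600,800,3),np.uint8)
c[:360,:420]=cv2.resize(s[160:280,250:390],None,fx=3,fy=3,interpolation=cv2.INTER_CUBIC);c[:400,420:]=w[:,130:510]
cv2.imwrite("pics/m7.png",c[:400])
E
```

```text
20.7167 [ 0.4509 -0.0573  0.2527] [179.9208   0.1156 175.9003] [1.7283 0.039  0.5271] 0.03601252065013409
```

View pics/m7.png

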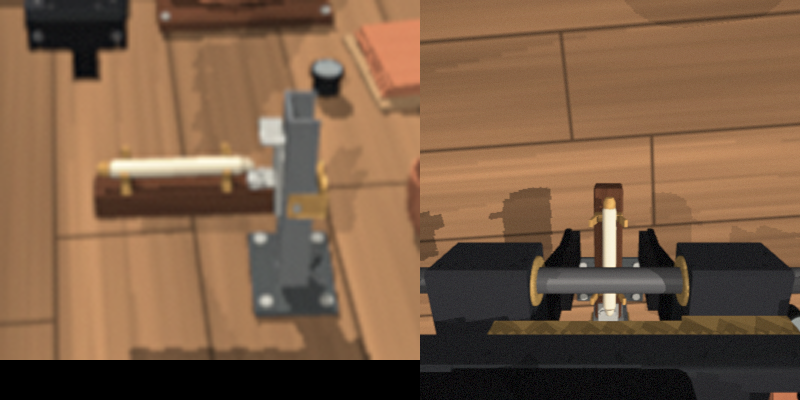

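The rest sits home, and the burnisher lies in both forks between the prongs, centred. The robot is clear of everything, so I'm handing in.

```bash
python3 -c "
from cell import env
print(env.sign_off())"
```

```text
the job is handed in; nothing more can be done
None
```

The tool rest is hooked in the top two slots and snapped fully home, the burnisher lies centred in both forks, and the job was handed in at about 21 s; the sign-off gave no verdict.

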